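# Re-rack a row of wrench sockets by width

## Robot

A 6-joint arm with a two-finger parallel gripper is mounted at the origin on the work surface. World frame = base frame: x ahead of the robot, y to its left, z up, the work surface at z = 0. Lengths are in mm, angles in rad, forces in N, time in s.
With the tool pointing down it reaches from about 350 to 875 mm from the base axis. Payload 4.2 kg.
Tool frame: the origin (TCP) lies between the finger pads; the fingertips stand 17 mm ahead of it and the grasp point (between the pads) lies 2 mm behind it; z points along the fingers, y is the line along which they close (so a half turn about z gives the same grasp; the last joint's range is limited). The gripper opens to 85 mm and grips with 20 to 120 N. Pads are 22 mm wide; open, the fingers measure 114 mm over their backs; the gripper's body (76 mm by 85 mm) begins 54 mm behind the grasp point. The pads swing forward as they close: fully open they stand 13 mm farther back than shut.
Start: joints at [-0.883, 0.385, 0.008, 0, -1.194, -0.259], TCP at [259.875, -568.388, 248.312] pointing down, gripper open.
Joint ranges: [-3.14, 3.14], [-1.21, 2.06], [-1.07, 1.41], [-3.16, 2.05], [-2.99, -0.16], [-3.1, 3.1]. Speed limits (rad/s): [2.79, 2.79, 3.14, 3.14, 3.14, 3.14].

## Interface

Orientations are given as a unit quaternion [x, y, z, w].
In Python, from bench import arm, eyes, sensors gives the robot as it stands (arm), with the cameras (eyes) and the readings (sensors).
- The arm moves only by the tool nudge_tcp, called after ">>>" in YAML: its name, and indented under it one key for each argument. Schema: {"type":"object","properties":{"ticks":{"type":"array","items":{"type":"object","properties":{"sx":{"type":"number"},"sy":{"type":"number"},"sz":{"type":"number"},"ax":{"type":"number"},"ay":{"type":"number"},"az":{"type":"number"}},"additionalProperties":false},"minItems":1,"maxItems":10},"jaw":{"type":"number"},"only":{"type":"string"},"quiet":{"type":"boolean"},"lines":{"type":"string"}},"required":["ticks"],"additionalProperties":false}. ticks is a list of rows, 1 to 10 of them, each an object with the fields sx, sy, sz (the shift in mm), ax, ay, az (a rotation vector in rad); a field left out counts as zero; each row is the pose to reach, as a shift and turn from the pose commanded when the call began, along the tool's axes at that moment; what a row does not reach only later rows make up. A row lasts 1/10 s, in which the tool goes at most 50 mm and 0.15 rad, less where a joint would pass 70% of its speed; a pose out of reach is approached as far as the arm can. jaw is the finger opening in mm, set as the call begins (left out keeps the last). The fingers move at their own pace and stop on an object; the grip force is fixed at half the most. Time passes only in rows, so rows that do not move let the fingers close. The tool returns the time, the measured TCP pose, the force, the opening and the grip force at its end. only (a regular expression) keeps the lines of the reply that match it, lines (a string "A,B") keeps lines A to B, and quiet returns only ok. Input that does not fit is refused with a message, and nothing moves.
- sensors.read_state(): the state, without advancing time (a new reading comes with each control period).
- eyes.get_image(name): name is "scene" or "side" or "wrist"; returns the picture (384x512x3 uint8, blue, green, red); there is no depth.
- eyes.get_calibration(name): a dict with "K" (3x3 intrinsics, pixels), "rvec" (rotation vector, rad) and "tvec" (3), from world to camera coordinates, as OpenCV has them. Camera axes: x right, y down, z forward; pixel columns grow to the right and rows downward; lengths in mm; the calibration is good to about 2 mm. The wrist camera is an equidistant fisheye: a pixel r from the principal point sees the ray r / f radians off the axis. A picture is of the moment at which its call begins: read the wrist's pose just before it. get_calibration takes no time and is no camera call; for the wrist camera it gives the pose at the moment of the call.
- arm.job_done(): hands the job in; it is judged then, once.
The state is a dict: "clock": time; "joints": joint angles; "joint_vel": joint speeds; "joint_efforts": joint torques, N m; "position": TCP position; "ee_rot": TCP orientation; "contact_force": force on the tool from outside, world axes, zero at the start; "wrist_torque": the same for the moment, N m; "gripper_width": finger opening in mm; "grasp_force": force on a finger pad.
Only numpy, scipy, OpenCV 4.12 (cv2) and the standard library are available. Lean on these libraries where they do the work, as an engineer would, in place of code of your own. Each camera call takes 0.05 s, during which the arm holds its last target. There are 200 camera calls.

## Task

Move the four steel sockets, one by one, from the row on the wooden rail into the row of black cups on the grey rack, so that their order matches the cups: the widest socket in the widest cup, the next widest in the next, down to the narrowest in the narrowest (go by width, not height). Set each one down upright on the floor of its cup without dropping it or tipping any over, leave the bottle and the spanner where they are, and let go of everything at the end.

Things in the scene. Friction and masses are not known exactly. Their poses are not given: they have to be found in the camera images.
- socket60: Loose steel socket, widest: solid upright cylinder 60 mm across, 60 high, dark square on top, about 0.55 kg. Origin: centre of underside, z up. Starts at z = 10 mm on a fixed wooden rail 94 x 360 mm (10 thick; edge lips reach z = 16 mm), in a shuffled row of four, 86 mm pitch; y axis then along the row, x across (within 0.1 rad).
- socket50: Loose steel socket, second widest: solid upright cylinder 50 mm across, 54 high, dark square on top, about 0.38 kg. Origin: centre of underside, z up. Starts at z = 10 mm on a fixed wooden rail 94 x 360 mm (10 thick; edge lips reach z = 16 mm), in a shuffled row of four, 86 mm pitch; y axis then along the row, x across (within 0.1 rad).
- socket40: Loose steel socket, third widest (and tallest): solid upright cylinder 40 mm across, 72 high, dark square on top, about 0.32 kg. Origin: centre of underside, z up. Starts at z = 10 mm on a fixed wooden rail 94 x 360 mm (10 thick; edge lips reach z = 16 mm), in a shuffled row of four, 86 mm pitch; y axis then along the row, x across (within 0.1 rad).
- socket30: Loose steel socket, narrowest: solid upright cylinder 30 mm across, 50 high, dark square on top, about 0.15 kg. Origin: centre of underside, z up. Starts at z = 10 mm on a fixed wooden rail 94 x 360 mm (10 thick; edge lips reach z = 16 mm), in a shuffled row of four, 86 mm pitch; y axis then along the row, x across (within 0.1 rad).
- cup60: Fixed black round cup, widest of four, for the widest socket: 84 mm outside, 76 inside; floor 4 mm, rim 14 mm above its origin. Origin: centre of underside, at z = 8 mm (a seated socket's origin is at z = 12 mm). Stands on a grey plate 106 x 376 mm in a shuffled row of four cups, about 90 mm apart; y axis along the row, x across.
- cup50: Fixed black round cup, second widest of four, for the second widest socket: 74 mm outside, 66 inside; floor 4 mm, rim 14 mm above its origin. Origin: centre of underside, at z = 8 mm (a seated socket's origin is at z = 12 mm). Stands on a grey plate 106 x 376 mm in a shuffled row of four cups, about 90 mm apart; y axis along the row, x across.
- cup40: Fixed black round cup, third widest of four, for the third widest socket: 64 mm outside, 56 inside; floor 4 mm, rim 14 mm above its origin. Origin: centre of underside, at z = 8 mm (a seated socket's origin is at z = 12 mm). Stands on a grey plate 106 x 376 mm in a shuffled row of four cups, about 90 mm apart; y axis along the row, x across.
- cup30: Fixed black round cup, narrowest of four, for the narrowest socket: 54 mm outside, 46 inside; floor 4 mm, rim 14 mm above its origin. Origin: centre of underside, at z = 8 mm (a seated socket's origin is at z = 12 mm). Stands on a grey plate 106 x 376 mm in a shuffled row of four cups, about 90 mm apart; y axis along the row, x across.
- bottle: Bystander: a loose upright bottle, 56 mm across, 170 mm high, beside the racks at the left. Origin: centre of its underside.
- wrench: Bystander: a loose flat spanner 200 mm long lying on the bench to the right of the racks, about 10 mm thick. Origin on its underside near its middle, x along it.

How it is judged (in metres and radians):
At the end, for the whole second after the job is handed in: Each socket stands in the cup of its own rank in width: its centre within 12 mm of the cup's centre, its underside within 4 mm of the cup's floor, upright within 0.1 rad (6 degrees), at rest and released (horizontal distance between socket60 and cup60 below 0.012 m and z of socket60 in the frame of cup60 between 0.001 and 0.008 m and angle between each of socket60, socket50, socket40, socket30's own z axis and vertical below 0.1 rad and linear speed of each of socket60, socket50, socket40, socket30 below 0.02 m/s and angular speed of each of socket60, socket50, socket40, socket30 below 0.2 rad/s and horizontal distance between socket50 and cup50 below 0.012 m and z of socket50 in the frame of cup50 between 0.001 and 0.008 m and horizontal distance between socket40 and cup40 below 0.012 m and z of socket40 in the frame of cup40 between 0.001 and 0.008 m and horizontal distance between socket30 and cup30 below 0.012 m and z of socket30 in the frame of cup30 between 0.001 and 0.008 m); the robot touches nothing.
It fails at once if a bystander (bottle or spanner) is pushed more than 30 mm or the bottle is tipped (distance of any of bottle, wrench from where it was at the start of the episode above 0.03 m or angle between bottle's own z axis and vertical above 0.5 rad).
It fails at once if a socket is tipped over (more than 40 degrees) (angle between any of socket60, socket50, socket40, socket30's own z axis and vertical above 0.7 rad).
It fails at once if a socket is dropped or thrown: it moves faster than 0.7 m/s (a fall of about 25 mm) with no finger touching it ((linear speed of socket60 above 0.7 m/s and contact force between socket60 and the fingers below 0.05 N) or (linear speed of socket50 above 0.7 m/s and contact force between socket50 and the fingers below 0.05 N) or (linear speed of socket40 above 0.7 m/s and contact force between socket40 and the fingers below 0.05 N) or (linear speed of socket30 above 0.7 m/s and contact force between socket30 and the fingers below 0.05 N)).
It also fails if it takes over 102 s, if anything falls off the work surface, if the arm or the gripper's body presses on something with over 40 N, if the wrist force passes 120 N, or if a joint passes its speed limit or range.

## Working session

There is one attempt and no reset: what is moved stays moved. The work goes in short steps, Python scripts to look and compute and a tool call to move; the robot and the scene stay as the last step left them, time stands still between calls to the robot, and variables do not carry over. Pictures are saved under pics/ and viewed, at most 14 in all, crops included, and the job is handed in when it is done.

```bash
ls; mkdir -p pics; python3 - <<'E'
from bench import arm, eyes, sensors
import cv2,numpy as np
s=sensors.read_state();print(s)
a=eyes.get_image("scene");b=eyes.get_image("side")
cv2.imwrite("pics/scene0.png",a);cv2.imwrite("pics/side0.png",b)
for n in("scene","side","wrist"):print(n,eyes.get_calibration(n))
E
```

```text
bench.py
pics
{'clock': 0.0, 'joints': array([-8.83397526e-01,  3.85528927e-01,  6.63351935e-03, -5.02504619e-04,
       -1.19396625e+00, -2.58617195e-01]), 'joint_vel': array([ 0.00080321, -0.00160817, -0.00041258,  0.00031789, -0.00144706,
       -0.00127777]), 'joint_efforts': array([ 9.88540924e-04, -3.92285621e+01,  1.88401884e+01,  4.18604895e+00,
       -4.58675029e-03, -1.52570965e-05]), 'position': array([ 259.65980265, -567.9169019 ,  247.24069404]), 'ee_rot': array([-2.12661524e-01,  9.77125353e-01,  1.02566933e-03, -2.62561045e-04]), 'contact_force': array([ 1.00865155, -0.12646335,  0.60389575]), 'wrist_torque': array([ 0.02945842, -0.03064577,  0.02475345]), 'grasp_force': 0.0, 'gripper_width': 85.4841352649536}
scene {'K': array([[396.08662703,   0.        , 257.83092459],
       [  0.        , 396.08662703, 199.74682586],
       [  0.        ,   0.        ,   1.        ]]), 'rvec': array([ 2.27376134,  0.55670646, -0.25946966]), 'tvec': array([-462.87659254, -135.74708144, 1304.85723875])}
side {'K': array([[474.24126133,   0.        , 255.06592146],
       [  0.        , 474.24126133, 190.4996577 ],
       [  0.        ,   0.        ,   1.        ]]), 'rvec': array([ 2.39597061, -0.25573884,  0.08566073]), 'tvec': array([-548.4269301 ,   94.41091369, 1277.67146903])}
wrist {'K': array([[297.31863964,   0.        , 250.72014329],
       [  0.        , 297.31863964, 186.79615202],
       [  0.        ,   0.        ,   1.        ]]), 'rvec': array([-1.59323406, -2.47595001, -0.40261032]), 'tvec': array([623.32340055, -41.76238664, 382.62521628])}
```

View pics/scene0.png

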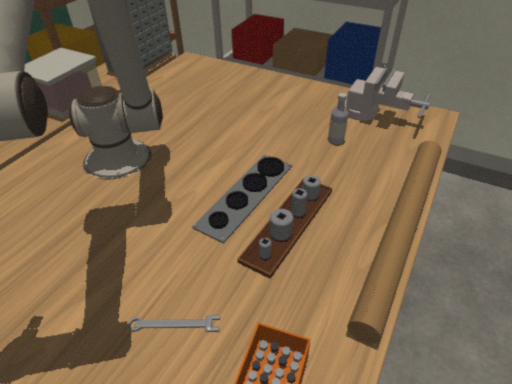

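View pics/side0.png

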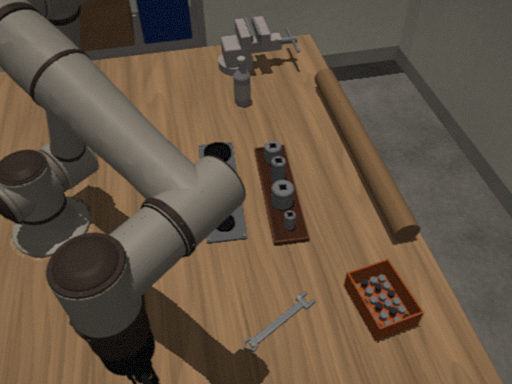

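The scene view shows the cups at about (219,219), (237,201), (255,182) and (271,166). The sockets, near to far, are 30 (265,248), 60 (282,224), 40 (299,202) and 50 (312,187). The bottle is at (338,125) and the spanner at (175,323).

```bash
cat > h.py <<'E'
from bench import arm, eyes, sensors
import cv2,numpy as np
from scipy.spatial.transform import Rotation as R
def ray(cal,uv,z):
    K=cal["K"];M=R.from_rotvec(cal["rvec"]).as_matrix();t=cal["tvec"]
    p=np.array([(uv[0]-K[0,2])/K[0,0],(uv[1]-K[1,2])/K[1,1]])
    if cal.get("fish"):
        th=np.linalg.norm(p);d=np.r_[np.sin(th)*p/max(th,1e-9),np.cos(th)]
    else:d=np.r_[p,1]
    c=-M.T@t;d=M.T@d
    return c+d*(z-c[2])/d[2]
def cal(n):
    c=dict(eyes.get_calibration(n));c["fish"]=n=="wrist";return c
def blobs(img,mask,amin,amax):
    n,l,s,c=cv2.connectedComponentsWithStats(mask.astype(np.uint8))
    return [(c[i],s[i],l==i) for i in range(1,n) if amin<=s[i][4]<=amax]
E
python3 - <<'E'
from h import *
for n in("scene","side"):
    im=cv2.imread(f"pics/{n}0.png");c=cal(n)
    m=im.max(2)<45
    for ce,s,l in blobs(im,m,12,900):
        if n=="scene" and not(190<ce[0]<340 and 140<ce[1]<270):continue
        if n=="side" and not(190<ce[0]<310 and 130<ce[1]<250):continue
        print(n,ce.round(1),s,"z13",ray(c,ce,13)[:2].round(1),"z70",ray(c,ce,70)[:2].round(1))
a=cv2.resize(cv2.imread("pics/scene0.png")[140:275,185:345],None,fx=4.5,fy=4.4,interpolation=cv2.INTER_CUBIC)
cv2.imwrite("pics/crop.png",a)
E
```

```text
scene [262.8 174. ] [243 158  41  34 747] z13 [471.4 131.7] z70 [503.3  70.6]
scene [311.6 179.8] [309 178   6   4  14] z13 [614.9 174.1] z70 [636.3 109.9]
scene [299.2 192. ] [297 190   6   5  18] z13 [603.6 106.9] z70 [625.8  47.6]
scene [236.7 200. ] [227 192  21  17 298] z13 [458.4  -5.4] z70 [491.3 -56.4]
scene [218.2 219.7] [209 212  19  17 250] z13 [452.5 -95.6] z70 [ 485.8 -140. ]
scene [281.2 215.8] [278 214   7   5  22] z13 [598.5  -4.4] z70 [621.1 -55.5]
side [218.2 150.8] [204 143  27  19 354] z13 [483.6 178.7] z70 [477.8 117.8]
side [272.4 145.1] [270 144   6   3  17] z13 [651.  167.9] z70 [635.6 107.5]
side [278. 160.] [275 159   7   3  17] z13 [652.2 100. ] z70 [636.8  43.6]
side [272.2 170.7] [271 166   4  10  13] z13 [625.   60.2] z70 [611.1   6. ]
side [282.4 186.6] [280 185   6   5  25] z13 [638.7  -7.6] z70 [624.  -57.9]
side [287.1 206.6] [276 200  18  11  55] z13 [632.9 -82.4] z70 [ 618.5 -128.4]
side [289.5 214. ] [288 213   4   3  12] z13 [ 632.7 -109.1] z70 [ 618.3 -153.5]
side [226.4 224.2] [216 215  19  17 192] z13 [ 460.3 -106.9] z70 [ 455.8 -151.4]
side [291.7 228.7] [286 225  10   7  23] z13 [ 625.5 -158.3] z70 [ 611.6 -199.9]
side [291.1 241.7] [275 239  34   6  65] z13 [ 613.4 -198.6] z70 [ 600.1 -237.9]
```

View pics/crop.png

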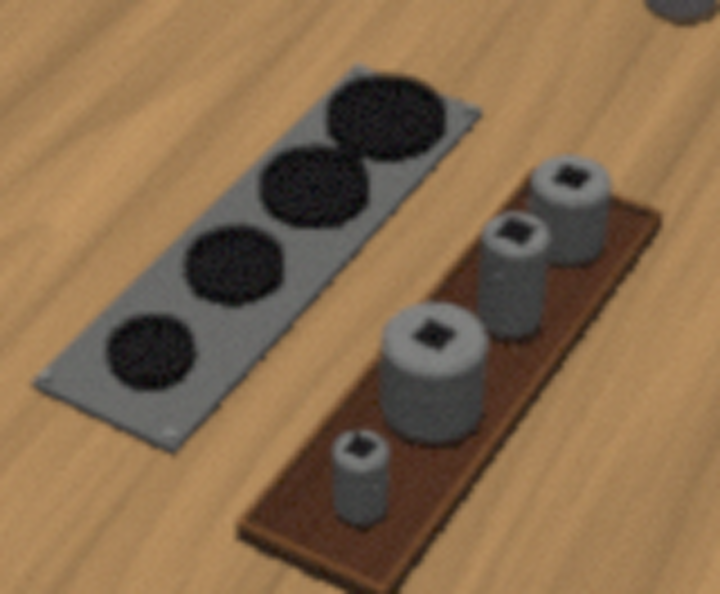

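Both rows are identified. Cups near to far are 30, 40, 50 and 60. Sockets near to far are 30, 60, 40 and 50. Next I compute the move to an overhead look.

```bash
cat >> h.py <<'E'
def goto(p,yaw=None):
    """shift in tool axes + tool-z turn so that TCP is at p and tool y has heading yaw (mod pi)"""
    s=sensors.read_state();T=R.from_quat(s["ee_rot"]);d=T.inv().apply(np.array(p)-s["position"])
    out=d
    r=np.zeros(3)
    if yaw is not None:
        y=np.array([np.cos(yaw),np.sin(yaw),0]);ty=T.apply([0,1,0])
        if y@ty<0:y=-y
        G=R.from_matrix(np.c_[np.cross(y,[0,0,-1]),y,[0,0,-1]])
        r=(T.inv()*G).as_rotvec()
    print("delta",d.round(1),"rot",r.round(3),"dist",np.linalg.norm(d).round(1))
E
python3 - <<'E'
from h import *
goto([520,20,290],np.deg2rad(-3.5))
c=cal("wrist");M=R.from_rotvec(c["rvec"]).as_matrix();T=R.from_quat(sensors.read_state()["ee_rot"])
print("cam in tool",T.inv().apply(-M.T@c["tvec"]-sensors.read_state()["position"]),"axis",T.inv().apply(M[2]))
E
```

```text
delta [-481.2  426.7  -41.9] rot [ 2.000e-03  1.000e-03 -1.081e+00] dist 644.4
cam in tool [  81.48556992    0.27622706 -126.87534932] axis [-0.31491443  0.00108704  0.94911944]
```

>>> nudge_tcp:
  ticks:
    - {"sx":-48,"sy":43,"sz":-4,"az":-0.108}
    - {"sx":-96,"sy":86,"sz":-8,"az":-0.216}
    - {"sx":-144,"sy":129,"sz":-12,"az":-0.324}
    - {"sx":-192,"sy":172,"sz":-16,"az":-0.432}
    - {"sx":-240,"sy":215,"sz":-20,"az":-0.54}
    - {"sx":-272,"sy":243,"sz":-24,"az":-0.67}
    - {"sx":-304,"sy":272,"sz":-28,"az":-0.8}
    - {"sx":-336,"sy":300,"sz":-32,"az":-0.94}
    - {"sx":-360,"sy":322,"sz":-36,"az":-1.081}
    - {"sx":-360,"sy":322,"sz":-36,"az":-1.081}
  jaw: 85

```text
clock: 1.1
position: [453.9, -123.2, 284.6]
ee_rot: [-0.687, 0.727, -0.0, 0.0]
contact_force: [0.3, -0.5, -0.1]
gripper_width: 85.2
grasp_force: 0.0
```

```bash
python3 -c "
from h import *
goto([520,20,290],np.deg2rad(-3.5))"
```

```text
delta [-146.8  -57.9   -5.4] rot [-0.     0.     0.005] dist 157.8
```

>>> nudge_tcp:
  ticks:
    - {"sx":-46,"sy":-18,"sz":-2}
    - {"sx":-92,"sy":-36,"sz":-4}
    - {"sx":-130,"sy":-51,"sz":-5}
    - {"sx":-147,"sy":-58,"sz":-5}
    - {"sx":-147,"sy":-58,"sz":-5}
    - {"sx":-147,"sy":-58,"sz":-5}
    - {"sx":-147,"sy":-58,"sz":-5}

```text
clock: 1.8
position: [519.6, 16.2, 289.2]
ee_rot: [-0.685, 0.729, 0.0, -0.0]
contact_force: [-0.2, 0.1, 0.7]
gripper_width: 84.9
grasp_force: 0.0
```

```bash
python3 -c "
from h import *
import pickle
c=cal('wrist');im=eyes.get_image('wrist');cv2.imwrite('pics/w1.png',im);pickle.dump(c,open('w1.pkl','wb'))
print(sensors.read_state()['joint_vel'].round(3))"
```

```text
[-0.003 -0.002  0.003 -0.001  0.003 -0.001]
```

View pics/w1.png

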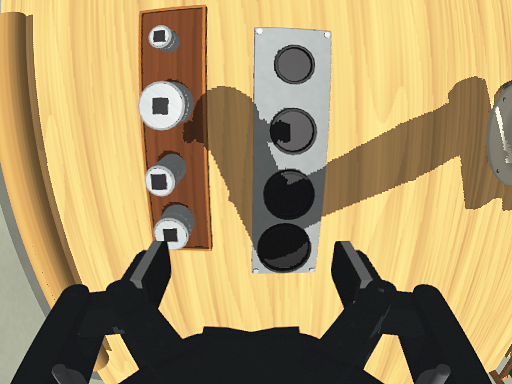

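The wrist view shows the socket squares at (160,36), (160,105), (159,181) and (171,236). The cups are near (294,64), (293,130), (289,194) and (284,247).

```bash
python3 - <<'E'
from h import *
import pickle
def sq(im,c,p,z,w=12):
    x,y=p;m=np.zeros(im.shape[:2],bool);m[max(y-w,0):y+w,x-w:x+w]=1
    m&=im.max(2)<75
    b=max(blobs(im,m,5,800),key=lambda b:b[1][4]);return b[0],b[1][4],ray(c,b[0],z)[:2]
im=cv2.imread("pics/w1.png");c=pickle.load(open("w1.pkl","rb"))
sc=cv2.imread("pics/scene0.png");sd=cv2.imread("pics/side0.png");cs,cd=cal("scene"),cal("side")
for n,p,ps,pd,z in(("30",(160,36),(265,241),(290,215),60),("60",(160,105),(281,216),(282,187),70),("40",(159,181),(299,192),(278,160),82),("50",(171,236),(312,180),(272,145),64)):
    print(n,[ [np.round(v,1) for v in sq(i,cc,q,z,w)] for i,cc,q,w in((im,c,p,12),(sc,cs,ps,4),(sd,cd,pd,4))])
for n,p,w in(("30",(294,64),26),("40",(293,130),28),("50",(289,194),30),("60",(284,247),31)):
    x,y=p;m=np.zeros(im.shape[:2],bool);cv2_=np.zeros(im.shape[:2],np.uint8);cv2.circle(cv2_,p,w,1,-1)
    m=(cv2_>0)&(im.max(2)<55)
    pts=np.argwhere(m)[:,::-1].astype(np.int32);h=cv2.convexHull(pts)
    # cast hull onto the rim plane, fit circle
    P=np.array([ray(c,q[0],22)[:2] for q in h],np.float32);(o,r)=cv2.minEnclosingCircle(P)
    e=cv2.fitEllipse(P)
    print("cup",n,np.round(o,1),round(2*r,1),"ell",np.round(e[0],1),np.round(e[1],1))
E
```

```text
30 [[array([158.8,  35.5]), np.int32(114), array([ 619.4, -144.8])], [array([264.7, 240.8]), np.int32(25), array([ 618.1, -141.2])], [array([289.3, 213.7]), np.int32(26), array([ 620.6, -144.6])]]
60 [[array([159.8, 105.3]), np.int32(228), array([622., -58.])], [array([280.9, 215.8]), np.int32(33), array([620.5, -55.8])], [array([282.3, 186.5]), np.int32(38), array([623.7, -57.5])]]
40 [[array([158.5, 181.7]), np.int32(208), array([632.2,  32.8])], [array([299.1, 192.1]), np.int32(29), array([630.6,  34.6])], [array([278.1, 159.9]), np.int32(34), array([633.8,  31.9])]]
50 [[array([168.2, 236.9]), np.int32(208), array([638.6, 117.7])], [array([311.7, 179.8]), np.int32(27), array([634.4, 116.7])], [array([272.3, 145. ]), np.int32(30), array([637.1, 114. ])]]
cup 30 [455. -98.] 53.7 ell [455.  -98.3] [52.3 53.3]
cup 40 [461.3  -8.4] 64.0 ell [460.6  -9.9] [59.9 63.2]
cup 50 [469.2  85.6] 84.0 ell [469.2  83.6] [71.9 82.1]
cup 60 [476.  162.8] 97.8 ell [478.  164.6] [81.6 98.7]
```

```bash
python3 -c "
from h import *
goto([619.5,-143.5,130],np.deg2rad(-3.7))"
```

```text
delta [ 153.1 -109.7  159.3] rot [ 0.    -0.     0.002] dist 246.6
```

>>> nudge_tcp:
  ticks:
    - {"sx":31,"sy":-22,"sz":32}
    - {"sx":62,"sy":-44,"sz":64}
    - {"sx":93,"sy":-66,"sz":96}
    - {"sx":123,"sy":-88,"sz":128}
    - {"sx":143,"sy":-103,"sz":149}
    - {"sx":153,"sy":-110,"sz":159}
    - {"sx":153,"sy":-110,"sz":159}
    - {"sx":153,"sy":-110,"sz":159}

```text
clock: 2.65
position: [620.7, -142.3, 131.3]
ee_rot: [-0.685, 0.729, -0.0, 0.0]
contact_force: [-0.4, 0.4, 0.3]
gripper_width: 84.9
grasp_force: 0.0
```

```bash
python3 -c "
from h import *
goto([619.5,-143.5,44])
cv2.imwrite('pics/w2.png',eyes.get_image('wrist'))"
```

```text
delta [ 1.3  1.2 87.3] rot [0. 0. 0.] dist 87.3
```

View pics/w2.png

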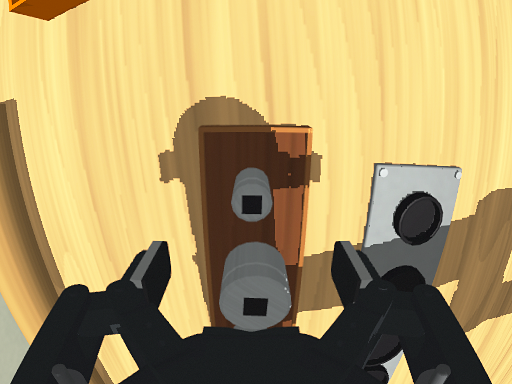

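The wrist view shows socket30's square at (252,205), centred between the fingers. I descend.

>>> nudge_tcp:
  ticks:
    - {"sx":1,"sy":1,"sz":35}
    - {"sx":1,"sy":1,"sz":65}
    - {"sx":1,"sy":1,"sz":82}
    - {"sx":1,"sy":1,"sz":87}
    - {"sx":1,"sy":1,"sz":87}
    - {"sx":1,"sy":1,"sz":87}

```text
clock: 3.3
position: [620.9, -142.6, 45.4]
ee_rot: [-0.686, 0.728, -0.001, 0.001]
contact_force: [0.2, -0.0, 0.3]
gripper_width: 85.2
grasp_force: 0.0
```

>>> nudge_tcp:
  ticks:
    - {}
    - {}
    - {}
    - {}
    - {}
    - {}
    - {}
    - {}
    - {}
  jaw: 15

```text
clock: 4.2
position: [620.1, -143.1, 43.9]
ee_rot: [-0.685, 0.728, -0.0, 0.0]
contact_force: [-0.1, 1.2, 5.7]
gripper_width: 28.4
grasp_force: 59.2
```

>>> nudge_tcp:
  ticks:
    - {"sz":-20}
    - {"sz":-50}
    - {"sz":-60}
    - {"sz":-60}

```text
clock: 4.6
position: [620.2, -142.9, 104.2]
ee_rot: [-0.685, 0.728, -0.001, 0.001]
contact_force: [-0.3, -0.7, -2.2]
gripper_width: 28.6
grasp_force: 59.3
```

```bash
python3 -c "
from h import *
goto([455,-98,105],np.deg2rad(-3.7))"
```

```text
delta [-34.7 167.6  -1.2] rot [-0.002  0.001  0.003] dist 171.2
```

>>> nudge_tcp:
  ticks:
    - {"sx":-8,"sy":40}
    - {"sx":-17,"sy":82}
    - {"sx":-26,"sy":124}
    - {"sx":-32,"sy":154}
    - {"sx":-35,"sy":168}
    - {"sx":-35,"sy":168}
    - {"sx":-35,"sy":168}
    - {"sx":-35,"sy":168}

```text
clock: 5.4
position: [454.9, -97.9, 102.8]
ee_rot: [-0.685, 0.728, 0.0, -0.0]
contact_force: [0.5, -0.6, -1.9]
gripper_width: 28.6
grasp_force: 59.7
```

```bash
python3 - <<'E'
from h import *
import pickle
goto([455,-98,46])
c=cal('wrist');pickle.dump(c,open('w3.pkl','wb'));cv2.imwrite('pics/w3.png',eyes.get_image('wrist'))
E
```

```text
delta [ 0.1 -0.1 56.8] rot [0. 0. 0.] dist 56.8
```

View pics/w3.png

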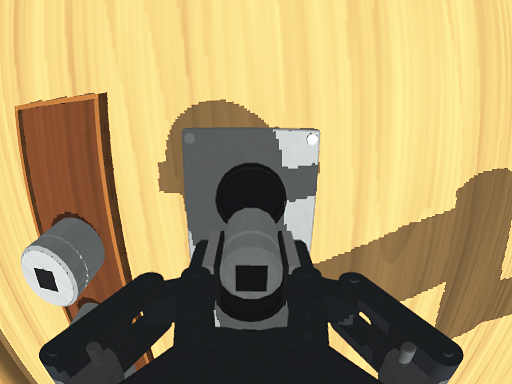

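The wrist view shows the gripped socket's square at (251,278) over cup30 at (251,195), with both in the same column. I check the offset numerically.

```bash
python3 - <<'E'
from h import *
import pickle
im=cv2.imread("pics/w3.png");c=pickle.load(open("w3.pkl","rb"))
print("socket",ray(c,(251,278),118.8).round(1))
# cup: extreme rim points left/right/top
for q in((216,196),(286,196),(251,162)):print(im[q[1],q[0]],ray(c,q,22).round(1))
E
```

```text
socket [454.1 -98.2 118.8]
[31 29 28] [ 479.8 -104.    22. ]
[75 77 74] [ 427.6 -100.7   22. ]
[74 74 73] [ 452.1 -128.3   22. ]
```

>>> nudge_tcp:
  ticks:
    - {"sz":25}
    - {"sz":45}
    - {"sz":52}
    - {"sz":56}
    - {"sz":57}
    - {"sz":57}
    - {"sz":57}

```text
clock: 6.15
position: [454.7, -97.8, 47.0]
ee_rot: [-0.685, 0.728, -0.0, 0.001]
contact_force: [0.3, 0.3, -0.4]
gripper_width: 28.5
grasp_force: 59.6
```

>>> nudge_tcp:
  ticks:
    - {"sz":1}
    - {"sz":1}
    - {"sz":1}

```text
clock: 6.45
position: [454.6, -97.8, 45.8]
ee_rot: [-0.685, 0.728, -0.0, 0.001]
contact_force: [0.8, 1.0, 2.0]
gripper_width: 28.5
grasp_force: 59.9
```

>>> nudge_tcp:
  ticks:
    - {"sz":1}
    - {"sz":1}
    - {"sz":1}
    - {"sz":1}
    - {"sz":1}
    - {"sz":1}
    - {"sz":1}
  jaw: 85

```text
clock: 7.15
position: [454.1, -97.9, 44.3]
ee_rot: [-0.685, 0.728, 0.0, -0.0]
contact_force: [-0.0, 1.2, 0.3]
gripper_width: 85.4
grasp_force: 0.0
```

>>> nudge_tcp:
  ticks:
    - {"sz":-25}
    - {"sz":-60}
    - {"sz":-105}
    - {"sz":-155}
    - {"sz":-200}
    - {"sz":-225}
    - {"sz":-225}

```text
clock: 7.85
position: [456.1, -97.9, 273.8]
ee_rot: [-0.685, 0.728, -0.003, 0.004]
contact_force: [-0.7, 0.6, -1.5]
gripper_width: 84.8
grasp_force: 0.0
```

```bash
python3 - <<'E'
from h import *
import pickle
goto([455,115,250],np.deg2rad(-3.7))
cv2.imwrite('pics/s1.png',eyes.get_image('scene'))
E
```

```text
delta [-212.4   14.2   23.8] rot [-0.01   0.001  0.004] dist 214.2
```

>>> nudge_tcp:
  ticks:
    - {"sx":-42,"sy":-12}
    - {"sx":-84,"sy":-30,"sz":5}
    - {"sx":-126,"sy":-48,"sz":8}
    - {"sx":-150,"sy":-58,"sz":10}
    - {"sx":-158,"sy":-60,"sz":10}
    - {"sx":-158,"sy":-60,"sz":10}
    - {"sx":-158,"sy":-60,"sz":10}
    - {"sx":-158,"sy":-60,"sz":10}

```text
clock: 8.7
position: [523.0, 55.1, 259.2]
ee_rot: [-0.685, 0.729, 0.0, -0.0]
contact_force: [0.2, 0.7, -0.5]
gripper_width: 84.8
grasp_force: 0.0
```

```bash
python3 - <<'E'
from h import *
import pickle
print(sensors.read_state()['joint_vel'].round(3))
c=cal('wrist');im=eyes.get_image('wrist');pickle.dump(c,open('w4.pkl','wb'));cv2.imwrite('pics/w4.png',im)
goto([622,-57,130],np.deg2rad(-3.7))
E
```

```text
[-0.003 -0.005  0.005  0.001  0.    -0.002]
delta [ 105.7 -105.7  129.4] rot [0.    0.    0.002] dist 197.7
```

View pics/w4.png

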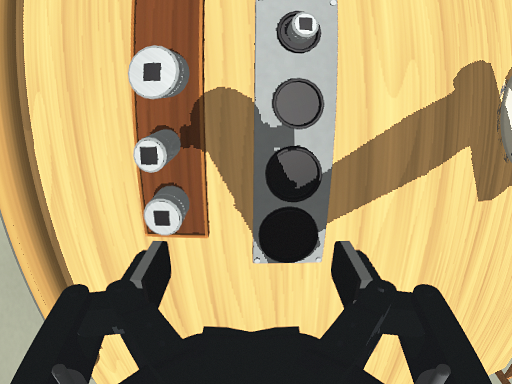

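Socket30 stands in its cup, at (306,24). The other cups are at (298,103), (294,174) and (288,235), and the socket squares at (152,72), (150,155) and (162,217).

```bash
cat >> h.py <<'E'
def circ(im,c,o,D,z=22,thr=45):
    """hull of the dark pixels whose rays meet plane z within D/2+5 of o -> circle fit"""
    P=np.array([ray(c,q[::-1],z)[:2] for q in np.argwhere(im.max(2)<thr)])
    P=P[np.linalg.norm(P-o,axis=1)<D/2+4].astype(np.float32)
    h=cv2.convexHull(P)[:,0]
    e=cv2.fitEllipse(h);return np.round(e[0],1),np.round(e[1],1)
def sq(im,c,p,z,w=12):
    x,y=p;m=np.zeros(im.shape[:2],bool);m[max(y-w,0):y+w,x-w:x+w]=1
    m&=im.max(2)<75
    b=max(blobs(im,m,5,800),key=lambda b:b[1][4]);return ray(c,b[0],z)[:2].round(1)
E
python3 - <<'E'
from h import *
import pickle
im=cv2.imread("pics/w4.png");c=pickle.load(open("w4.pkl","rb"))
for o,D in(((461,-9),64),((466.5,80.5),74),((472.5,170),84)):
    for t in(35,50,60):print(o,t,*circ(im,c,np.array(o),D,22,t))
for p,z in(((152,72),70),((150,155),82),((162,217),64),((306,24),62)):print(sq(im,c,p,z))
E
```

```text
(461, -9) 35 [461.6  -9.2] [55.5 60.2]
(461, -9) 50 [461.6  -9.3] [56.6 61.7]
(461, -9) 60 [460.4  -9.3] [59.3 64.2]
(466.5, 80.5) 35 [469.   82.1] [71.1 75.1]
(466.5, 80.5) 50 [469.2  82.1] [71.8 75.8]
(466.5, 80.5) 60 [469.1  82.1] [72.7 76.1]
(472.5, 170) 35 [477.1 170.3] [81.8 87.3]
(472.5, 170) 50 [476.9 170.3] [82.3 87.9]
(472.5, 170) 60 [476.8 170.3] [82.5 88.1]
[622.  -58.2]
[632.   32.5]
[635.6 113.9]
[449.1 -95.4]
```

>>> nudge_tcp:
  ticks:
    - {"sx":25,"sy":-25,"sz":28}
    - {"sx":50,"sy":-50,"sz":56}
    - {"sx":75,"sy":-75,"sz":84}
    - {"sx":96,"sy":-96,"sz":115}
    - {"sx":106,"sy":-106,"sz":129}
    - {"sx":106,"sy":-106,"sz":129}
    - {"sx":106,"sy":-106,"sz":129}

```text
clock: 9.45
position: [622.9, -56.3, 131.0]
ee_rot: [-0.685, 0.729, -0.0, 0.0]
contact_force: [-0.0, 0.1, 1.2]
gripper_width: 85.1
grasp_force: 0.0
```

```bash
python3 -c "
from h import *
goto([622,-57.7,44],np.deg2rad(-3.7))
c=cal('wrist');im=eyes.get_image('wrist');cv2.imwrite('pics/w5.png',im)
m=im.max(2)<50
for b in blobs(im,m,100,2500):print(b[0].round(),b[1],ray(c,b[0],70)[:2].round(1))"
```

```text
delta [ 1.4  0.9 87. ] rot [-0.001 -0.     0.003] dist 87.1
[421. 129.] [403 104  50  59 825] [ 498.3 -110.3]
[460. 142.] [453 134  15  18 209] [ 459.3 -100.3]
[415. 223.] [ 386  192   58   62 2475] [495.  -36.6]
[251. 211.] [238 198  29  27 717] [621.8 -57.4]
```

>>> nudge_tcp:
  ticks:
    - {"sx":1,"sy":1,"sz":35}
    - {"sx":1,"sy":1,"sz":65}
    - {"sx":1,"sy":1,"sz":82}
    - {"sx":1,"sy":1,"sz":87}
    - {"sx":1,"sy":1,"sz":87}
    - {"sx":1,"sy":1,"sz":87}

```text
clock: 10.1
position: [623.1, -56.4, 45.5]
ee_rot: [-0.686, 0.728, -0.001, 0.001]
contact_force: [0.1, 0.3, 0.5]
gripper_width: 85.1
grasp_force: 0.0
```

>>> nudge_tcp:
  ticks:
    - {}
    - {}
    - {}
    - {}
    - {}
    - {}
    - {}
  jaw: 45

```text
clock: 10.8
position: [622.9, -56.8, 45.0]
ee_rot: [-0.685, 0.728, -0.001, 0.001]
contact_force: [-0.3, 1.3, 6.5]
gripper_width: 58.4
grasp_force: 65.5
```

>>> nudge_tcp:
  ticks:
    - {"sz":-20}
    - {"sz":-50}
    - {"sz":-90}
    - {"sz":-100}
    - {"sz":-100}

```text
clock: 11.3
position: [622.1, -56.8, 144.0]
ee_rot: [-0.685, 0.729, -0.0, 0.001]
contact_force: [0.8, -0.6, -6.1]
gripper_width: 58.7
grasp_force: 66.3
```

```bash
python3 -c "
from h import *
goto([476,170.5,144],np.deg2rad(-3.7))"
```

```text
delta [-217.9  159.9   -0. ] rot [-0.002  0.001  0.003] dist 270.2
```

>>> nudge_tcp:
  ticks:
    - {"sx":-28,"sy":20}
    - {"sx":-65,"sy":48}
    - {"sx":-104,"sy":76}
    - {"sx":-143,"sy":104}
    - {"sx":-180,"sy":132}
    - {"sx":-205,"sy":151}
    - {"sx":-218,"sy":160}
    - {"sx":-218,"sy":160}
    - {"sx":-218,"sy":160}
    - {"sx":-218,"sy":160}

```text
clock: 12.3
position: [475.1, 169.4, 142.0]
ee_rot: [-0.685, 0.729, 0.0, -0.001]
contact_force: [-0.1, 0.2, -4.2]
gripper_width: 59.1
grasp_force: 66.6
```

```bash
python3 - <<'E'
from h import *
import pickle
goto([476,170.5,46],np.deg2rad(-3.7))
c=cal('wrist');pickle.dump(c,open('w6.pkl','wb'));cv2.imwrite('pics/w6.png',eyes.get_image('wrist'))
E
```

```text
delta [-1.3 -1.  96. ] rot [ 0.002 -0.002  0.002] dist 96.1
```

View pics/w6.png

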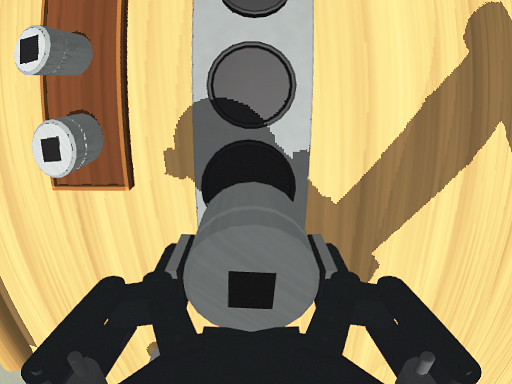

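The wrist view shows cups at (252,86) and (249,185) behind the held socket, whose square is at (252,290). I check which cup is which.

```bash
python3 - <<'E'
from h import *
import pickle
im=cv2.imread("pics/w6.png");c=pickle.load(open("w6.pkl","rb"))
for q in((207,86),(297,86),(252,42),(252,129),(202,185),(296,183),(249,141)):print(q,ray(c,q,22)[:2].round(1))
print("sock",ray(c,(252,290),142-34.5+60)[:2].round(1))
print(circ(im,c,np.array([469,81.5]),74),)
E
```

```text
(207, 86) [504.5  81.3]
(297, 86) [430.8  85.9]
(252, 42) [465.4  47.3]
(252, 129) [470. 120.]
(202, 185) [517.  166.1]
(296, 183) [434.3 169.6]
(249, 141) [473.1 130. ]
sock [473.9 168.7]
(array([469. ,  82.9]), array([71. , 72.9]))
```

>>> nudge_tcp:
  ticks:
    - {"sx":-1,"sz":25}
    - {"sx":-2,"sz":55}
    - {"sx":-3,"sz":80}
    - {"sx":-3,"sz":90}
    - {"sx":-3,"sz":94}
    - {"sx":-3,"sz":96}
    - {"sx":-3,"sz":96}
    - {"sx":-3,"sz":96}
    - {"sx":-3,"sz":96}

```text
clock: 13.25
position: [476.1, 173.7, 48.2]
ee_rot: [-0.685, 0.728, -0.0, 0.001]
contact_force: [0.7, -0.4, -5.2]
gripper_width: 58.7
grasp_force: 66.5
```

>>> nudge_tcp:
  ticks:
    - {"sx":0.5,"sz":1}
    - {"sx":1,"sz":2}
    - {"sx":1,"sz":2}
    - {"sx":1,"sz":2}

```text
clock: 13.65
position: [476.0, 173.2, 46.9]
ee_rot: [-0.685, 0.728, -0.0, 0.001]
contact_force: [-4.4, 2.3, 5.7]
gripper_width: 58.9
grasp_force: 67.7
```

>>> nudge_tcp:
  ticks:
    - {}
    - {}
    - {}
    - {}
    - {}
    - {}
  jaw: 85

```text
clock: 14.25
position: [475.7, 172.3, 45.2]
ee_rot: [-0.685, 0.728, -0.0, -0.0]
contact_force: [-0.5, -0.2, 0.4]
gripper_width: 84.8
grasp_force: 0.0
```

>>> nudge_tcp:
  ticks:
    - {"sz":-20}
    - {"sz":-55}
    - {"sz":-95}
    - {"sz":-100}
    - {"sz":-100}

```text
clock: 14.75
position: [476.2, 172.8, 146.7]
ee_rot: [-0.685, 0.728, -0.0, 0.002]
contact_force: [-0.2, -0.5, -0.3]
gripper_width: 85.0
grasp_force: 0.0
```

```bash
python3 - <<'E'
from h import *
goto([635.5,115,140],np.deg2rad(-3.7))
c=cal('wrist');im=eyes.get_image('wrist');cv2.imwrite('pics/w7.png',im)
for b in blobs(im,im.max(2)<60,80,2500):print(b[0].round(),b[1],ray(c,b[0],72)[:2].round(1),ray(c,b[0],64)[:2].round(1))
E
```

```text
delta [  48.  -162.6    7. ] rot [-0.003  0.003  0.003] dist 169.6
[255.   8.] [227   0  60  15 211] [464.2  35. ] [463.9  32.8]
[34. 45.] [ 25  30  18  29 422] [641.2  28.5] [648.  26.]
[246.  95.] [ 210   41   84   82 1362] [474.2  94.6] [474.4  94.7]
[ 55. 143.] [ 45 131  20  25 382] [629.7 112.7] [636.  113.5]
[247. 159.] [ 203  134   94   65 1936] [475.9 138.6] [476.1 140.4]
[251. 204.] [238 192  28  26 657] [475.3 172.5] [475.5 175.7]
```

Socket60 reads (475.3,172.5) against cup60 at about (475.6,171), so it is seated well. Next is socket50.

>>> nudge_tcp:
  ticks:
    - {"sx":10,"sy":-35}
    - {"sx":23,"sy":-80}
    - {"sx":36,"sy":-122,"sz":5}
    - {"sx":45,"sy":-153,"sz":7}
    - {"sx":49,"sy":-163,"sz":7}
    - {"sx":49,"sy":-163,"sz":7}
    - {"sx":49,"sy":-163,"sz":7}
    - {"sx":49,"sy":-163,"sz":7}

```text
clock: 15.6
position: [634.0, 114.0, 138.1]
ee_rot: [-0.686, 0.728, 0.0, -0.0]
contact_force: [-0.4, 0.7, 0.2]
gripper_width: 85.1
grasp_force: 0.0
```

```bash
python3 - <<'E'
from h import *
goto([635.5,114.5,44],np.deg2rad(-3.7))
c=cal('wrist');im=eyes.get_image('wrist');cv2.imwrite('pics/w8.png',im)
for b in blobs(im,im.max(2)<60,80,2500):print(b[0].round(),b[1],ray(c,b[0],64)[:2].round(1))
E
```

```text
delta [-0.6 -1.6 94.1] rot [ 0.001 -0.     0.005] dist 94.2
[394. 220.] [ 368  190   73   77 1622] [518.1 135.2]
[248. 205.] [235 193  27  25 643] [635.  114.2]
[434. 257.] [423 248  23  20 313] [467.7 178.9]
```

>>> nudge_tcp:
  ticks:
    - {"sy":-1,"sz":35}
    - {"sy":-1,"sz":65}
    - {"sy":-1,"sz":86}
    - {"sy":-1,"sz":94}
    - {"sy":-1,"sz":94}
    - {"sy":-1,"sz":94}

```text
clock: 16.25
position: [637.0, 114.0, 45.7]
ee_rot: [-0.686, 0.728, -0.001, 0.001]
contact_force: [-0.1, 0.3, 0.5]
gripper_width: 84.7
grasp_force: 0.0
```

>>> nudge_tcp:
  ticks:
    - {}
    - {}
    - {}
    - {}
    - {}
    - {}
    - {}
    - {}
  jaw: 35

```text
clock: 17.05
position: [636.8, 113.7, 45.7]
ee_rot: [-0.685, 0.728, -0.0, 0.001]
contact_force: [-1.9, 1.3, 6.0]
gripper_width: 48.5
grasp_force: 63.0
```

>>> nudge_tcp:
  ticks:
    - {"sz":-20}
    - {"sz":-50}
    - {"sz":-90}
    - {"sz":-100}
    - {"sz":-100}

```text
clock: 17.55
position: [636.7, 113.7, 145.3]
ee_rot: [-0.685, 0.729, -0.0, 0.001]
contact_force: [0.2, 0.6, -4.1]
gripper_width: 48.7
grasp_force: 63.1
```

```bash
python3 -c "
from h import *
goto([468.5,82,144],np.deg2rad(-3.7))"
```

```text
delta [ 42.  165.9   0.9] rot [-0.002  0.002  0.003] dist 171.1
```

>>> nudge_tcp:
  ticks:
    - {"sx":8,"sy":32}
    - {"sx":19,"sy":74}
    - {"sx":30,"sy":118}
    - {"sx":38,"sy":150}
    - {"sx":42,"sy":165}
    - {"sx":42,"sy":165}
    - {"sx":42,"sy":165}
    - {"sx":42,"sy":165}

```text
clock: 18.35
position: [469.6, 81.8, 143.5]
ee_rot: [-0.685, 0.728, 0.0, -0.0]
contact_force: [0.7, -0.5, -3.7]
gripper_width: 49.0
grasp_force: 63.8
```

```bash
python3 - <<'E'
from h import *
goto([468.5,82,46],np.deg2rad(-3.7))
c=cal('wrist');im=eyes.get_image('wrist');cv2.imwrite('pics/w9.png',im)
for b in blobs(im,im.max(2)<60,80,4500):print(b[0].round(),b[1],ray(c,b[0],145-35.5+54)[:2].round(1))
E
```

```text
delta [-0.2  1.1 97.5] rot [ 0.001 -0.     0.003] dist 97.5
[254.   5.] [232   0  47  10 174] [460.7 -30.7]
[251.  90.] [221  47  69  71 800] [463.9   0.6]
[251. 174.] [ 210  143   84   65 3773] [465.6  31.4]
[ 39. 161.] [ 29 149  20  25 412] [559.7  18.8]
[251. 283.] [ 228  266   45   35 1518] [468.9  81.2]
```

View pics/w9.png

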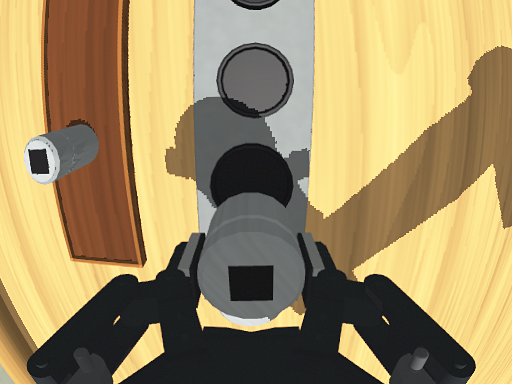

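The held socket50, with its square at (251,283), lines up with cup50 at (251,183). I lower it.

>>> nudge_tcp:
  ticks:
    - {"sy":0.5,"sz":25}
    - {"sy":0.5,"sz":55}
    - {"sy":0.5,"sz":80}
    - {"sy":0.5,"sz":90}
    - {"sy":0.5,"sz":94}
    - {"sy":0.5,"sz":95}
    - {"sy":0.5,"sz":95}
    - {"sy":0.5,"sz":95}

```text
clock: 19.2
position: [469.4, 82.0, 50.3]
ee_rot: [-0.685, 0.728, -0.0, 0.001]
contact_force: [0.4, -0.3, -3.6]
gripper_width: 48.8
grasp_force: 63.7
```

>>> nudge_tcp:
  ticks:
    - {"sz":1}
    - {"sz":2}
    - {"sz":2}
    - {"sz":2}

```text
clock: 19.6
position: [468.9, 81.8, 47.7]
ee_rot: [-0.685, 0.728, -0.0, 0.0]
contact_force: [-0.3, -0.8, -0.2]
gripper_width: 48.3
grasp_force: 64.2
```

>>> nudge_tcp:
  ticks:
    - {"sz":1}
    - {"sz":1}
    - {"sz":1}

```text
clock: 19.9
position: [468.9, 81.8, 47.6]
ee_rot: [-0.685, 0.728, -0.0, 0.0]
contact_force: [-3.5, -0.4, 7.6]
gripper_width: 48.9
grasp_force: 65.3
```

>>> nudge_tcp:
  ticks:
    - {}
    - {}
    - {}
    - {}
    - {}
    - {}
  jaw: 85

```text
clock: 20.5
position: [468.6, 81.6, 46.2]
ee_rot: [-0.685, 0.728, 0.0, -0.0]
contact_force: [-0.1, 0.6, 0.1]
gripper_width: 85.0
grasp_force: 0.0
```

>>> nudge_tcp:
  ticks:
    - {"sz":-20}
    - {"sz":-55}
    - {"sz":-95}
    - {"sz":-100}
    - {"sz":-100}

```text
clock: 21.0
position: [469.1, 81.9, 147.5]
ee_rot: [-0.685, 0.728, -0.0, 0.002]
contact_force: [-0.5, -0.6, -1.5]
gripper_width: 85.2
grasp_force: 0.0
```

```bash
python3 - <<'E'
from h import *
goto([632,32.5,150],np.deg2rad(-3.7))
c=cal('wrist');im=eyes.get_image('wrist');cv2.imwrite('pics/w10.png',im)
for b in blobs(im,im.max(2)<60,80,2500):print(b[0].round(),b[1],ray(c,b[0],66)[:2].round(1),ray(c,b[0],82)[:2].round(1))
E
```

```text
delta [  39.4 -165.7   -2.1] rot [-0.003  0.002  0.003] dist 170.3
[254.   5.] [231   0  48  10 171] [457.2 -60.2] [457.7 -55.5]
[249.  90.] [218  47  71  70 844] [464.7   0.7] [464.6   0.7]
[251. 166.] [ 210  142   83   65 1678] [466.9  54.5] [466.6  50.4]
[ 41. 159.] [ 32 148  20  24 397] [646.9  34.6] [632.7  32. ]
[252. 201.] [239 190  26  25 621] [468.   82.3] [467.6  76. ]
[247. 250.] [ 208  228   82   58 1549] [474.4 123.9] [473.5 114.4]
[249. 300.] [238 292  24  18 351] [475.8 178. ] [474.9 164.4]
```

Socket50 is seated at (468,82.3). Next is socket40.

>>> nudge_tcp:
  ticks:
    - {"sx":8,"sy":-33}
    - {"sx":18,"sy":-76}
    - {"sx":28,"sy":-118}
    - {"sx":36,"sy":-150}
    - {"sx":39,"sy":-165}
    - {"sx":39,"sy":-165}
    - {"sx":39,"sy":-165}
    - {"sx":39,"sy":-165}

```text
clock: 21.85
position: [629.5, 32.7, 145.2]
ee_rot: [-0.685, 0.728, 0.001, -0.001]
contact_force: [0.3, -0.5, -0.5]
gripper_width: 84.9
grasp_force: 0.0
```

```bash
python3 - <<'E'
from h import *
goto([632,32.5,44],np.deg2rad(-3.7))
c=cal('wrist');im=eyes.get_image('wrist');cv2.imwrite('pics/w11.png',im)
for b in blobs(im,im.max(2)<60,80,2500):print(b[0].round(),b[1],ray(c,b[0],82)[:2].round(1))
E
```

```text
delta [  0.   -2.8 101.2] rot [ 0.003 -0.001  0.004] dist 101.3
[419.  41.] [ 400   13   50   55 1067] [504.  -84.1]
[455.  34.] [449  25  13  19 196] [469.  -94.4]
[277. 191.] [276 163   5  60 101] [609.7  19.6]
[397. 213.] [ 373  185   65   68 1278] [518.1  42.8]
[246. 211.] [233 198  28  26 704] [631.8  32.4]
[431. 241.] [421 232  21  20 304] [479.2  72.8]
```

>>> nudge_tcp:
  ticks:
    - {"sy":-2,"sz":35}
    - {"sy":-2,"sz":65}
    - {"sy":-2,"sz":90}
    - {"sy":-2,"sz":100}
    - {"sy":-2,"sz":100}
    - {"sy":-2,"sz":100}

```text
clock: 22.5
position: [633.6, 32.9, 47.6]
ee_rot: [-0.686, 0.728, -0.001, 0.001]
contact_force: [0.1, 1.0, 0.7]
gripper_width: 85.3
grasp_force: 0.0
```

>>> nudge_tcp:
  ticks:
    - {}
    - {}
    - {}
    - {}
    - {}
    - {}
    - {}
    - {}
  jaw: 25

```text
clock: 23.3
position: [633.3, 32.6, 47.4]
ee_rot: [-0.685, 0.728, -0.0, 0.0]
contact_force: [-1.7, 0.8, 6.0]
gripper_width: 39.0
grasp_force: 60.5
```

>>> nudge_tcp:
  ticks:
    - {"sz":-20}
    - {"sz":-50}
    - {"sz":-90}
    - {"sz":-100}
    - {"sz":-100}

```text
clock: 23.8
position: [633.4, 32.8, 147.5]
ee_rot: [-0.685, 0.728, -0.0, 0.002]
contact_force: [0.7, 0.5, -3.3]
gripper_width: 39.2
grasp_force: 60.9
```

```bash
python3 -c "
from h import *
goto([461,-8.5,144],np.deg2rad(-3.7))"
```

```text
delta [ 51.8 169.6   3. ] rot [-0.003  0.002  0.003] dist 177.3
```

>>> nudge_tcp:
  ticks:
    - {"sx":10,"sy":33}
    - {"sx":23,"sy":76}
    - {"sx":36,"sy":119}
    - {"sx":47,"sy":153}
    - {"sx":52,"sy":169}
    - {"sx":52,"sy":169}
    - {"sx":52,"sy":169}
    - {"sx":52,"sy":169}

```text
clock: 24.6
position: [461.7, -8.9, 145.6]
ee_rot: [-0.685, 0.728, 0.0, -0.0]
contact_force: [0.7, 0.2, -2.5]
gripper_width: 38.6
grasp_force: 61.4
```

```bash
python3 - <<'E'
from h import *
goto([461,-8.5,49.4],np.deg2rad(-3.7))
c=cal('wrist');im=eyes.get_image('wrist');cv2.imwrite('pics/w12.png',im)
for b in blobs(im,im.max(2)<60,80,4500):print(b[0].round(),b[1],ray(c,b[0],147-37.4+72)[:2].round(1))
E
```

```text
delta [-0.4  0.7 96.2] rot [ 0.001 -0.     0.004] dist 96.2
[250.  86.] [224  53  57  59 509] [456.2 -91.3]
[252. 177.] [ 217  147   71   61 3259] [457.3 -62.5]
[251. 305.] [ 226  287   51   37 1770] [461.  -10.1]
```

View pics/w12.png

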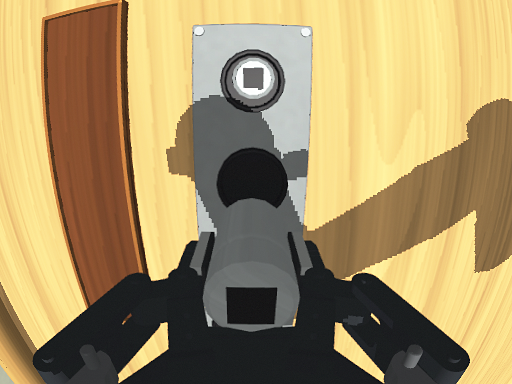

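Socket30 sits centred in its cup at (253,79). The held socket40, with its square at (251,305), lines up with cup40 at (252,182). I lower it.

>>> nudge_tcp:
  ticks:
    - {"sy":0.5,"sz":25}
    - {"sy":0.5,"sz":55}
    - {"sy":0.5,"sz":80}
    - {"sy":0.5,"sz":90}
    - {"sy":0.5,"sz":94}
    - {"sy":0.5,"sz":95}
    - {"sy":0.5,"sz":95}
    - {"sy":0.5,"sz":95}

```text
clock: 25.45
position: [461.4, -8.8, 52.3]
ee_rot: [-0.685, 0.728, -0.001, 0.001]
contact_force: [0.3, 0.2, -2.3]
gripper_width: 38.9
grasp_force: 61.3
```

>>> nudge_tcp:
  ticks:
    - {"sz":1}
    - {"sz":2}
    - {"sz":2}
    - {"sz":2}

```text
clock: 25.85
position: [460.5, -9.1, 49.4]
ee_rot: [-0.685, 0.728, -0.0, 0.0]
contact_force: [-0.2, 0.7, -2.2]
gripper_width: 38.6
grasp_force: 61.3
```

>>> nudge_tcp:
  ticks:
    - {"sz":0.5}
    - {"sz":1}
    - {"sz":1}
    - {"sz":1}

```text
clock: 26.25
position: [460.6, -9.1, 49.4]
ee_rot: [-0.685, 0.728, -0.0, 0.0]
contact_force: [-3.4, -0.1, 7.5]
gripper_width: 39.0
grasp_force: 62.1
```

Contact is felt, so I release, rise and look at the result.

>>> nudge_tcp:
  ticks:
    - {}
    - {}
    - {}
    - {}
    - {}
    - {}
  jaw: 85

```text
clock: 26.85
position: [460.6, -9.1, 48.2]
ee_rot: [-0.685, 0.728, 0.0, -0.0]
contact_force: [0.5, -0.2, -0.1]
gripper_width: 85.0
grasp_force: 0.0
```

>>> nudge_tcp:
  ticks:
    - {"sz":-20}
    - {"sz":-55}
    - {"sz":-100}
    - {"sz":-150}
    - {"sz":-190}
    - {"sz":-210}
    - {"sz":-210}
    - {"sz":-210}

```text
clock: 27.65
position: [460.1, -9.0, 258.0]
ee_rot: [-0.685, 0.728, 0.0, 0.0]
contact_force: [0.8, -0.3, -0.0]
gripper_width: 85.3
grasp_force: 0.0
```

```bash
python3 - <<'E'
from h import *
c=cal('wrist');im=eyes.get_image('wrist');cv2.imwrite('pics/w13.png',im)
cv2.imwrite('pics/sc13.png',eyes.get_image('scene'))
E
```

```text
(no output)
```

View pics/w13.png

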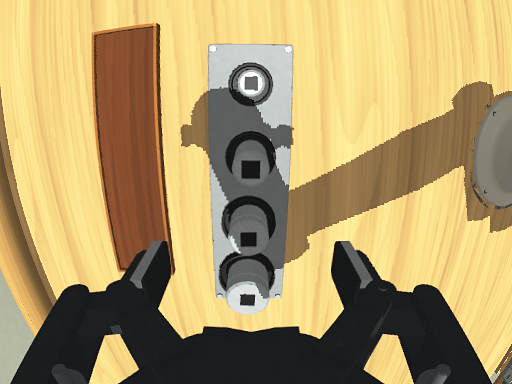

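View pics/sc13.png

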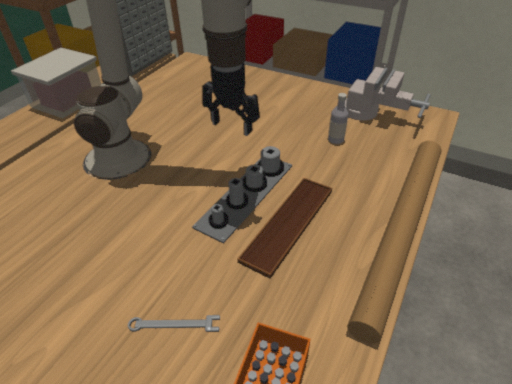

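Both views show all four sockets upright in their cups, in width order, with the bottle (338,125) and spanner (175,323) unmoved. I hand the job in.

```bash
python3 -c "
from bench import arm, eyes, sensors
print(arm.job_done())"
```

```text
the job is handed in; nothing more can be done
None
```

I moved all four sockets into their matching cups, upright and released with the bottle and spanner unmoved in the final pictures, and handed the job in at about 28 s; it returned no verdict.

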